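# Sort the stray counter things into the trays of their kind

## Robot

A 6-joint arm with a two-finger parallel gripper is mounted at the origin on a cart in front of the work surface, level with it; the furniture and walls round the work are solid. World frame = base frame: x ahead of the robot, y to its left, z up, the work surface at z = 0. Lengths are in m, angles in rad, forces in N, time in s.
With the tool pointing down it reaches from about 0.35 to 0.975 m from the base axis. Payload 4.9 kg.
Tool frame: the origin (TCP) lies on the front face of the gripper's body, between the roots of the fingers; the fingertips stand 73 mm ahead of it and the grasp point (between the pads) lies 54 mm ahead of it; z points along the fingers, y is the line along which they close (so a half turn about z gives the same grasp; the last joint's range is limited). The gripper opens to 85 mm and grips with 20 to 120 N. Pads are 22 mm wide; open, the fingers measure 114 mm over their backs; the gripper's body (76 mm by 85 mm) begins 54 mm behind the grasp point. The pads swing forward as they close: fully open they stand 13 mm farther back than shut.
Start: joints at [-0.119, 0.053, 1.613, -0, 1.476, -0.119], TCP at [0.625, 0, 0.304] pointing down, gripper open.
Joint ranges: [-3.01, 3.01], [-1.01, 2.22], [0.06, 2.58], [-1.02, 4.17], [0.09, 2.62], [-3.14, 3.14]. Speed limits (rad/s): [2.57, 2.57, 3.14, 3.14, 3.14, 3.14].

## Interface

Orientations are given as a rotation vector (axis times angle).
In Python, from station import status, imaging, order gives the robot as it stands.
- The arm moves only by the tool arm_command, never from a script. Its argument "increments" is a list of rows, each an object with "slide": the shift along the tool's x, y, z in m, a list of three; "spin": the turn about the tool's z in degrees; "gripper": the opening, from -1 (shut) to 1 (fully open). In form: [{"slide": [x, y, z], "spin": spin, "gripper": gripper}, ...]. A call has 1 to 8 rows; each row is the pose to reach, as a shift and turn from the pose commanded when the call began, along the tool's axes at that moment; what a row does not reach only later rows make up. A row lasts 1/12 s, in which the tool goes at most 41.7 mm and 7.16 degrees, less where a joint would pass 70% of its speed; a pose out of reach is approached as far as the arm can. A call with a gripper value outside its range is refused whole. The fingers move at their own pace and stop on an object; "newtons" is the grip in N (left out, the last holds). Time passes only in rows, so rows that repeat a pose let the fingers close. It gives the time, the measured TCP pose, the force, the opening and the grip force at its end, in the units of the state.
- status.get_obs(): the state, without advancing time (a new reading comes with each control period).
- imaging.get_image(name): name is "scene" or "side" or "wrist"; returns a dict with "frame" (420x560x3 uint8, red, green, blue), "vfov" (degrees; the focal length in pixels is half the picture's height over the tangent of half this angle, whatever the lens; pixels are square), "cx", "cy" (the principal point, pixels), "k1" (the pictures are not rectified: a ray, as slopes to the right and down, at radius r is drawn at 1 + k1 r^2 times it, then the intrinsics apply), "view" (4x4, takes a point from world to camera coordinates); the wrist camera has in their place "mount" (4x4, takes a point from camera to tool coordinates, whose origin is the TCP and whose axes are the flange's). Camera axes: x right, y up, looking along -z (the intrinsics and any distortion apply to the point x, -y, -z); pixel columns grow to the right and rows downward; lengths in m; the calibration is good to about 2 mm. A picture is of the moment at which its call begins: read the wrist's pose just before it. There is no depth.
- order.finish_job(): hands the job in; it is judged then, once.
The state is a dict: "t": time; "q": joint angles; "dq": joint speeds; "effort": joint torques, N m; "tool_pos": TCP position; "tool_rot": TCP orientation; "contact_force": force on the tool from outside, world axes, zero at the start; "wrist_torque": the same for the moment, N m; "opening": finger opening in m; "grip_force": force on a finger pad.
Only numpy, scipy, OpenCV 4.12 (cv2) and the standard library are available. Lean on these libraries where they do the work, as an engineer would, in place of code of your own. Each camera call takes 0.05 s, during which the arm holds its last target. There are 200 camera calls.

## Task

Three low trays stand on the counter, each already holding one fixed sample: a jar, a round cookie cutter or a kitchen timer. Put each of the five stray things standing loose close round the trays (two jars, two cookie cutters of different shape, one timer) upright and flat on the floor of the tray that holds its kind. Do not move the espresso cup and the price card that stand among them; the stock at the back and far sides of the counter is not part of the job.

Things in the scene. Friction and masses are not known exactly. Their poses are not given: they have to be found in the camera images.
- jar_a: loose honey jar with white lid, upright, 53 mm across (round), 71 mm high, about 0.3 kg; lid 47 mm across from 57 to 71 mm above its foot. Origin: centre of its underside, z up.
- jar_b: a second loose honey jar of the same form and size as jar_a. Origin: centre of its underside, z up.
- round_cutter: loose tin cookie cutter, a plain round ring open at top and bottom, 57 mm outside diameter, 30 mm high, about 0.06 kg; rigid enough to grip across its outside. Origin: centre of its underside, z up.
- fluted_cutter: loose tin cookie cutter with six lobes (flower shaped), open at top and bottom, 66 mm across its own x, 74 mm across its own y, 30 mm high, about 0.06 kg; grip it across its own x, or 60 degrees either side of it (66 mm, flat across two lobes). Origin: centre of its underside, z up.
- timer: loose round wind-up kitchen timer, 63 mm across, 52 mm high, about 0.11 kg; a raised bar 48 x 8 mm along its own x crosses its top from 40 to 52 mm; it does not turn. The round body (62 mm across below 21 mm, 60 mm from 22 to 48 mm) can be gripped. Origin: centre of its underside, z up.
- jar_tray: the tray for jars: holds a fixed sample jar (53 mm across, 71 mm high). Square open steel tray 168 x 168 mm, fixed; floor 4 mm and wall tops 12 mm above the counter, walls 4 mm thick (inside 160 x 160). Origin: centre of its underside; x, y along its sides, z up. Sample centred at x = +46, y = +46 mm of this frame; the other three quarters are free.
- cutter_tray: the tray for cookie cutters: holds a fixed sample round cookie cutter (57 mm across, 30 mm high). Square open steel tray 168 x 168 mm, fixed; floor 4 mm and wall tops 12 mm above the counter, walls 4 mm thick (inside 160 x 160). Origin: centre of its underside; x, y along its sides, z up. Sample centred at x = +46, y = +46 mm of this frame; the other three quarters are free.
- timer_tray: the tray for timers: holds a fixed sample kitchen timer (63 mm across, 52 mm high). Square open steel tray 168 x 168 mm, fixed; floor 4 mm and wall tops 12 mm above the counter, walls 4 mm thick (inside 160 x 160). Origin: centre of its underside; x, y along its sides, z up. Sample centred at x = +46, y = +46 mm of this frame; the other three quarters are free.
- cup: bystander: loose espresso cup, 48 mm high, bowl 64 mm across centred 12 mm towards +y of its origin, handle reaching 44 mm towards -y. Origin: under the middle of its outline, z up. Not to be moved.
- price_card: bystander: loose slate price card in an oak foot, 22 x 68 mm (own x, y), 52 mm high. Origin: centre of its underside, z up. Not to be moved.
Things that resemble listed ones, but are neither listed nor needed, are in the scene too. Leave any purple look-alike of the round_cutter alone. What is shaped like the jar_b but turquoise is not meant.

How it is judged:
By the outcome, as a careful person would: the job done as asked, in the order asked, and still so for the second after the job is handed in, with the robot touching nothing.
It also fails if it takes over 120 s, if anything falls off the work surface, if the arm or the gripper's body presses on something with over 40 N, if the wrist force passes 120 N, or if a joint passes its speed limit or range.

## Working session

There is one attempt and no reset: what is moved stays moved. The work goes in short steps, Python scripts to look and compute and a tool call to move; the robot and the scene stay as the last step left them, time stands still between calls to the robot, and variables do not carry over. Pictures are saved under pics/ and viewed, at most 14 in all, crops included, and the job is handed in when it is done.

Besides the shell and the picture viewer there is one more tool, called after "Emit:" by a JSON object that holds its "api" and its "payload". arm_command: Moves the arm, as the interface text tells. Its arguments: {"type":"object","properties":{"increments":{"type":"array","items":{"type":"object","properties":{"slide":{"type":"array","items":{"type":"number"}},"spin":{"type":"number"},"gripper":{"type":"number"}}}},"newtons":{"type":"number"}},"required":["increments"]}

```bash
ls; mkdir -p pics
cat > h.py <<'E'
import numpy as np, cv2
from station import status, imaging, order
from scipy.spatial.transform import Rotation as R
def grab(name):
    o=status.get_obs(); im=imaging.get_image(name)
    if name=='wrist':
        T=np.eye(4); T[:3,:3]=R.from_rotvec(o['tool_rot']).as_matrix(); T[:3,3]=o['tool_pos']
        im['c2w']=T@np.array(im['mount'])
    else: im['c2w']=np.linalg.inv(np.array(im['view']))
    return im
def K(im):
    f=210/np.tan(np.radians(im['vfov'])/2)
    return f
def ray(im,u,v):
    f=K(im); d=np.array([(u-im['cx'])/f,(v-im['cy'])/f]); s=d.copy()
    for _ in range(30): s=d/(1+im['k1']*(s@s))
    w=im['c2w'][:3,:3]@np.array([s[0],-s[1],-1]); return im['c2w'][:3,3],w
def onz(im,u,v,z):
    o,d=ray(im,u,v); return o+d*(z-o[2])/d[2]
def proj(im,p):
    c=np.linalg.inv(im['c2w'])@np.append(p,1); s=np.array([c[0],-c[1]])/-c[2]
    s=s*(1+im['k1']*(s@s)); return K(im)*s+[im['cx'],im['cy']]
def save(im,fn,crop=None,scale=1):
    f=im['frame'][:,:,::-1]
    if crop: f=f[crop[1]:crop[3],crop[0]:crop[2]]
    cv2.imwrite(fn,cv2.resize(f,None,fx=scale,fy=scale,interpolation=cv2.INTER_CUBIC))
E
python3 - <<'E'
from h import *
import pickle
d={}
for n in ['scene','side','wrist']:
    im=grab(n); d[n]=im; save(im,f'pics/{n}0.png',None,1.42)
    print(n,im['vfov'],im['k1'],im['c2w'].round(3).tolist())
pickle.dump(d,open('d0.pkl','wb'))
o=status.get_obs(); print(o)
E
```

```text
pics
scene 46.338641631913596 0.05710971269748483 [[-0.734, -0.602, 0.316, 1.161], [0.679, -0.659, 0.324, 0.624], [0.013, 0.452, 0.892, 1.579], [0.0, 0.0, 0.0, 1.0]]
side 44.40720911072533 0.005693410167196208 [[0.999, -0.032, 0.034, 0.654], [0.046, 0.531, -0.846, -1.15], [0.008, 0.847, 0.532, 0.773], [0.0, 0.0, 0.0, 1.0]]
wrist 67.8223362398661 -0.04314272702719546 [[1.0, -0.001, 0.002, 0.625], [0.0, 0.964, 0.267, 0.069], [-0.002, -0.267, 0.964, 0.374], [0.0, 0.0, 0.0, 1.0]]
{'t': 0.15, 'q': array([-1.18988079e-01,  5.32527094e-02,  1.61400547e+00, -1.02549107e-05,
        1.47597676e+00, -1.19035686e-01]), 'dq': array([ 0.00104314, -0.00082592, -0.00317439,  0.00043918,  0.00113693,
        0.00131391]), 'effort': array([ 5.10442842e-04, -3.94241810e+01, -3.70721948e+01, -1.15854355e-04,
        4.61802789e-03,  5.00508997e-05]), 'tool_pos': array([6.24626570e-01, 5.03840044e-05, 3.02899825e-01]), 'tool_rot': array([-2.22047887e+00, -2.22058676e+00,  1.60658087e-03]), 'contact_force': array([-0.53552768,  0.34770767,  0.32353892]), 'wrist_torque': array([ 0.03507667,  0.02416731, -0.04761081]), 'grip_force': 0.0, 'opening': 0.08544119422580129}
```

View pics/scene0.png

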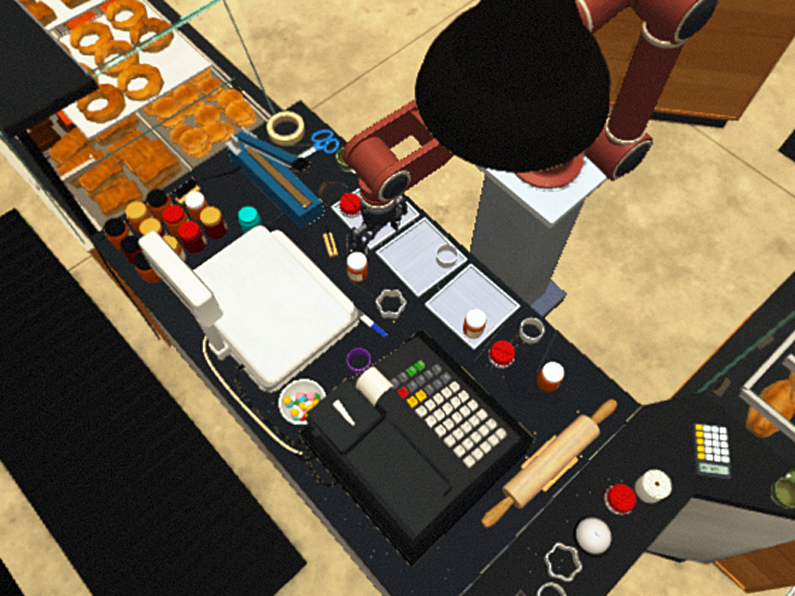

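View pics/side0.png

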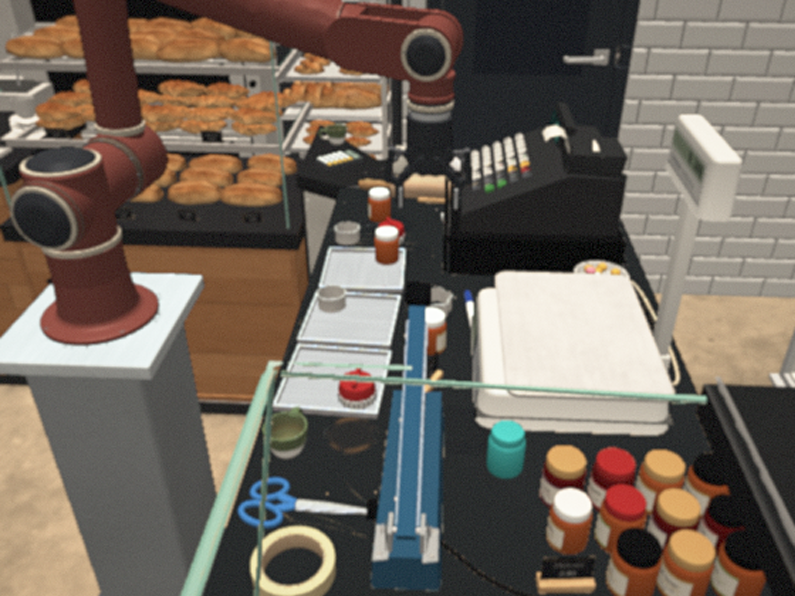

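Scene (795-px picture): trays timer (370,215), cutter (425,258), jar (473,305). Candidates: jars (357,265), (550,376), and not the tray sample (475,320), stock white-lid (195,200) or turquoise (249,217). Round cutter (532,330), and not the purple one (358,360), the sample (446,256) or the far ring (552,590). Fluted (391,303), and not the far one (563,562). Timer (502,353), and not the sample (350,203) or the far one (620,497). Bystanders: cup (345,160), card (331,243).

Run:
```python
from h import *
import pickle
d=pickle.load(open('d0.pkl','rb'))
im=d['scene']
for n,u,v,z in [('jarA lid',357,258,.071),('jarB lid',551,370,.071),('round',532,324,.03),('flut',391,297,.03),('timer',502,350,.05),('jtray',473,305,.01),('ctray',425,258,.01),('ttray',370,215,.01),('jsamp',475,314,.071),('csamp',446,251,.03),('tsamp',350,201,.05),('cup',345,158,.05),('card',331,243,.03),('purple',358,357,.03)]:
    print(n,onz(im,u/1.42,v/1.42,z).round(3), proj(d['wrist'],onz(im,u/1.42,v/1.42,z)).round(0))
```

```text
jarA lid [ 0.63  -0.078  0.071] [283. 262.]
jarB lid [0.496 0.448 0.071] [ 122. -339.]
round [0.422 0.332 0.03 ] [  61. -166.]
flut [0.627 0.045 0.03 ] [280. 142.]
timer [0.535 0.334 0.05 ] [ 172. -196.]
jtray [0.483 0.193 0.01 ] [143.  -2.]
ctray [0.478 0.013 0.01 ] [153. 169.]
ttray [ 0.495 -0.183  0.01 ] [182. 313.]
jsamp [0.523 0.23  0.071] [156. -77.]
csamp [0.432 0.042 0.03 ] [103. 145.]
tsamp [ 0.522 -0.23   0.05 ] [197. 364.]
cup [ 0.439 -0.346  0.05 ] [145. 429.]
card [ 0.636 -0.176  0.03 ] [286. 318.]
purple [0.794 0.11  0.03 ] [440.  79.]
```

View pics/wrist0.png

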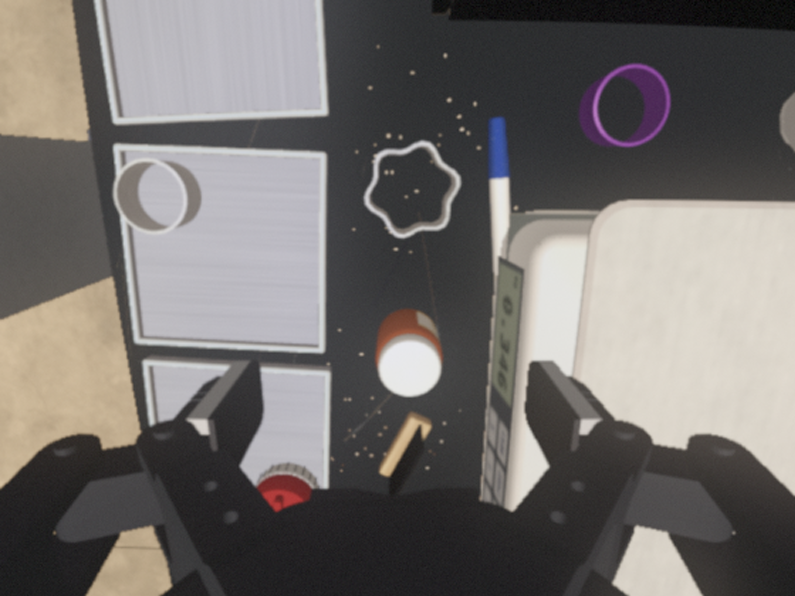

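The wrist picture shows the fluted cutter at (413,190), jar with its lid at (409,365), card foot at (405,445), purple ring at (635,105), the scale edge about x 490, and the tray edges. Moving left for the other half.

Emit:
{"api": "arm_command", "payload": {"increments": [{"slide": [0.25, -0.12, -0.06], "spin": 0, "gripper": 1}, {"slide": [0.25, -0.12, -0.06], "spin": 0, "gripper": 1}, {"slide": [0.25, -0.12, -0.06], "spin": 0, "gripper": 1}, {"slide": [0.25, -0.12, -0.06], "spin": 0, "gripper": 1}, {"slide": [0.25, -0.12, -0.06], "spin": 0, "gripper": 1}, {"slide": [0.25, -0.12, -0.06], "spin": 0, "gripper": 1}, {"slide": [0.25, -0.12, -0.06], "spin": 0, "gripper": 1}, {"slide": [0.25, -0.12, -0.06], "spin": 0, "gripper": 1}]}}

```text
t: 0.82
tool_pos: [0.5028, 0.2545, 0.3659]
tool_rot: [-2.214, -2.228, -0.005]
contact_force: [-0.0, -0.2, 0.2]
opening: 0.0857
grip_force: 0.0
```

Run:
```python
from h import *
import pickle
d=pickle.load(open('d0.pkl','rb'))
im=grab('wrist'); d['w1']=im; pickle.dump(d,open('d0.pkl','wb')); save(im,'pics/w1.png',None,1.42)
print(status.get_obs()['tool_pos'],status.get_obs()['tool_rot'])
```

```text
[0.5038446  0.25238539 0.36493433] [2.21567174 2.22632647 0.00265262]
```

View pics/w1.png

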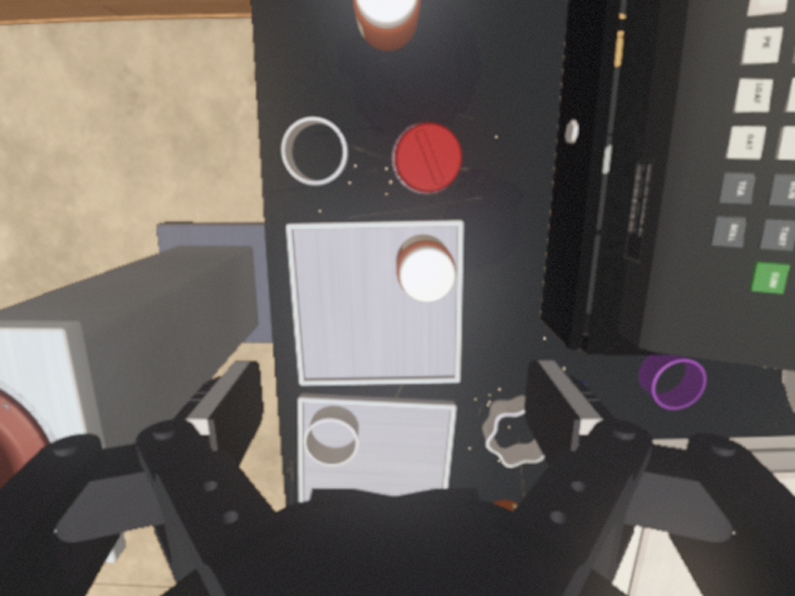

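Picture w1: round cutter ring (315,151), loose timer (428,158), loose jar cut by the top edge (388,15), jar tray corners (288,224), (463,221), (459,383), (300,385).

Run:
```python
from h import *
import pickle
d=pickle.load(open('d0.pkl','rb'))
w0,w1=d['wrist'],d['w1']
def tray(n,im,c):
    p=np.array([onz(im,u/1.42,v/1.42,.012)[:2] for u,v in c]); 
    print(n,'c',p.mean(0).round(4),'sides',np.linalg.norm(p-np.roll(p,-1,0),axis=1).round(3),'ang',[round(np.degrees(np.arctan2(*(p[(i+1)%4]-p[i])[::-1])),1) for i in range(4)])
    print(p.round(3).tolist())
tray('jar',w1,[(287,224),(464,220),(460,384),(299,386)])
tray('cut',w0,[(114,144),(328,151),(326,353),(134,344)])
p=[onz(w0,u/1.42,v/1.42,.012)[:2] for u,v in [(142,359),(331,365)]]; print('timer top edge',np.round(p,3))
def blob(im,m,roi,z,n):
    k=np.zeros_like(m); x0,y0,x1,y1=[int(a/1.42) for a in roi]; k[y0:y1,x0:x1]=m[y0:y1,x0:x1]
    c=max(cv2.findContours(k,cv2.RETR_EXTERNAL,cv2.CHAIN_APPROX_NONE)[0],key=cv2.contourArea).reshape(-1,2)
    W=np.array([onz(im,u,v,z)[:2] for u,v in c],np.float32)
    (x,y),r=cv2.minEnclosingCircle(W); print(n,round(x,4),round(y,4),'dia',round(2*r,4),'bbox',(W.max(0)-W.min(0)).round(3)); return W
def masks(im):
    f=im['frame'].astype(int); r,g,b=f[...,0],f[...,1],f[...,2]
    return ((f.min(2)>110)*255).astype(np.uint8),((f.min(2)>200)*255).astype(np.uint8),((r>100)&(r>2*g))*np.uint8(255)
g0,h0,r0=masks(w0); g1,h1,r1=masks(w1)
blob(w1,g1,(275,110,355,190),.03,'round')
blob(w1,r1,(390,110,470,200),.046,'timer')
blob(w1,h1,(390,240,465,310),.071,'jsample')
blob(w0,h0,(370,330,445,400),.071,'jarA')
blob(w0,g0,(105,150,195,238),.03,'csample')
F=blob(w0,g0,(350,130,470,245),.03,'fluted')
a=np.arange(0,180,2); wd=[np.ptp(F@[np.cos(np.radians(t)),np.sin(np.radians(t))]) for t in a]
print([(int(t),round(float(x)*1000,1)) for t,x in zip(a,wd)][::3])
```

```text
jar c [0.4877 0.1899] sides [0.169 0.172 0.17  0.171] ang [np.float64(1.6), np.float64(-88.6), np.float64(-178.9), np.float64(91.0)]
[[0.401, 0.273], [0.571, 0.278], [0.575, 0.106], [0.404, 0.103]]
cut c [0.4831 0.0013] sides [0.17  0.17  0.172 0.17 ] ang [np.float64(-2.4), np.float64(-92.8), np.float64(177.4), np.float64(86.8)]
[[0.402, 0.09], [0.573, 0.083], [0.564, -0.088], [0.393, -0.08]]
timer top edge [[ 0.398 -0.094]
 [ 0.568 -0.099]]
round 0.4325 0.3396 dia 0.0598 bbox [0.058 0.058]
timer 0.5321 0.3345 dia 0.0573 bbox [0.055 0.056]
jsample 0.5286 0.233 dia 0.0563 bbox [0.046 0.052]
jarA 0.6357 -0.074 dia 0.0446 bbox [0.043 0.044]
csample 0.4416 0.0518 dia 0.0918 bbox [0.068 0.066]
fluted 0.6373 0.0539 dia 0.0761 bbox [0.073 0.072]
[(0, 73.2), (6, 74.5), (12, 75.2), (18, 75.0), (24, 74.0), (30, 72.5), (36, 70.4), (42, 67.7), (48, 69.8), (54, 71.9), (60, 73.4), (66, 74.4), (72, 74.7), (78, 74.5), (84, 73.5), (90, 71.7), (96, 70.3), (102, 68.1), (108, 69.6), (114, 71.7), (120, 73.4), (126, 74.9), (132, 75.7), (138, 75.7), (144, 75.2), (150, 73.8), (156, 71.7), (162, 69.3), (168, 70.0), (174, 71.9)]
```

Emit:
{"api": "arm_command", "payload": {"increments": [{"slide": [0.082, 0.028, 0.02], "gripper": 1}, {"slide": [0.082, 0.028, 0.06], "gripper": 1}, {"slide": [0.082, 0.028, 0.1], "gripper": 1}, {"slide": [0.082, 0.028, 0.14], "gripper": 1}, {"slide": [0.082, 0.028, 0.18], "gripper": 1}, {"slide": [0.082, 0.028, 0.2], "gripper": 1}, {"slide": [0.082, 0.028, 0.2], "gripper": 1}]}}

```text
validation failed for argument at $.in...
```

```bash
cat >> h.py <<'E'
def blob(im,m,z,near,n,rad=.06):
    best=None
    for c in cv2.findContours(m,cv2.RETR_EXTERNAL,cv2.CHAIN_APPROX_NONE)[0]:
        if cv2.contourArea(c)<60: continue
        W=np.array([onz(im,u,v,z)[:2] for u,v in c.reshape(-1,2)],np.float32)
        (x,y),r=cv2.minEnclosingCircle(W)
        e=np.hypot(x-near[0],y-near[1])
        if e<rad and (best is None or r>best[2]): best=(x,y,r,c.reshape(-1,2).min(0),c.reshape(-1,2).max(0))
    print(n,best and (round(best[0],4),round(best[1],4),'dia',round(2*best[2],4),best[3].tolist(),best[4].tolist())); return best
def masks(im):
    f=im['frame'].astype(int); r,g,b=f[...,0],f[...,1],f[...,2]
    return ((f.min(2)>110)*255).astype(np.uint8),((f.min(2)>200)*255).astype(np.uint8),((r>100)&(r>2*g))*np.uint8(255)
def st():
    o=status.get_obs(); M=R.from_rotvec(o['tool_rot']).as_matrix()
    print('t',round(o['t'],2),'pos',o['tool_pos'].round(4),'toolx yaw',round(np.degrees(np.arctan2(M[1,0],M[0,0])),2),'open',round(o['opening'],4),'F',o['contact_force'].round(1)); return o,M
def go(x,y,z,yaw_y=None):
    # slide in tool axes and spin so that tool y lies along world angle yaw_y (mod 180)
    o,M=st(); s=M.T@(np.array([x,y,z])-o['tool_pos'])
    r=''
    if yaw_y is not None:
        cur=np.degrees(np.arctan2(M[1,1],M[0,1])); r=-((yaw_y-cur+90)%180-90)
    print('slide',s.round(4),'spin',r)
E
python3 - <<'E'
from h import *
o,M=st(); im=grab('wrist'); g,h,r=masks(im); blob(im,r,.046,(.532,.335),'timer')
blob(im,h,.071,(.49,.44),'jarB',.1); blob(im,g,.03,(.4325,.34),'round')
go(.532,.334,.083,0); save(im,'pics/w2.png')
E
```

```text
t 0.87 pos [0.5038 0.2524 0.3649] toolx yaw 90.27 open 0.0852 F [ 0.3 -0.8  0.6]
timer (0.5322, 0.3346, 'dia', 0.0571, [277, 83], [324, 132])
jarB (0.4964, 0.4425, 'dia', 0.0388, [252, 0], [289, 12])
round (0.4324, 0.3397, 'dia', 0.0597, [196, 79], [243, 128])
t 0.92 pos [0.5045 0.2509 0.3641] toolx yaw 90.15 open 0.0858 F [ 0.5 -0.4 -0.2]
slide [0.0831 0.0276 0.2811] spin 0.14696693165545582
```

View pics/w2.png

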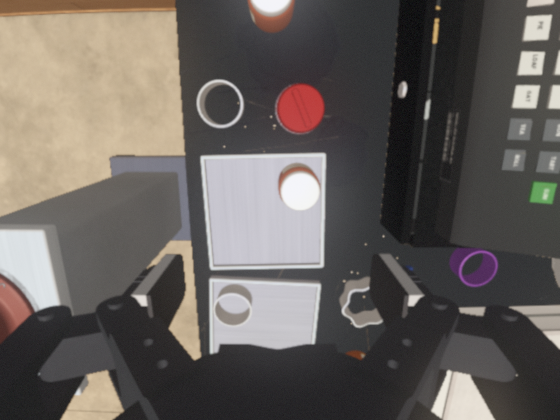

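The picture shows the arm has not moved, because the call was refused; rows need every key. The choice stands: the loose red timer with its bar is at (300,108), and the round tin ring is at (220,103).

Emit:
{"api": "arm_command", "payload": {"increments": [{"slide": [0.083, 0.028, 0.02], "spin": 0, "gripper": 1}, {"slide": [0.083, 0.028, 0.06], "spin": 0, "gripper": 1}, {"slide": [0.083, 0.028, 0.1], "spin": 0, "gripper": 1}, {"slide": [0.083, 0.028, 0.14], "spin": 0, "gripper": 1}, {"slide": [0.083, 0.028, 0.18], "spin": 0, "gripper": 1}, {"slide": [0.083, 0.028, 0.2], "spin": 0, "gripper": 1}, {"slide": [0.083, 0.028, 0.2], "spin": 0, "gripper": 1}]}}

```text
t: 1.5
tool_pos: [0.5285, 0.3291, 0.1526]
tool_rot: [-2.219, -2.215, 0.028]
contact_force: [-1.7, -1.5, -1.5]
opening: 0.0856
grip_force: 0.0
```

Run:
```python
from h import *
im=grab('wrist'); g,h,r=masks(im); blob(im,r,.046,(.532,.335),'timer')
blob(im,h,.071,(.49,.44),'jarB',.1); blob(im,g,.03,(.4325,.34),'round')
go(.532,.334,.083,0)
```

```text
timer (0.5337, 0.3389, 'dia', 0.0595, [241, 171], [333, 263])
jarB (0.4527, 0.3522, 'dia', 0.0452, [91, 167], [176, 250])
round (0.4357, 0.342, 'dia', 0.0683, [90, 163], [187, 251])
t 1.55 pos [0.5305 0.3302 0.1575] toolx yaw 89.9 open 0.0858 F [ 0.1 -0.   0.4]
slide [0.0043 0.0023 0.0745] spin -0.10479583034046414
```

Emit:
{"api": "arm_command", "payload": {"increments": [{"slide": [0.005, 0.003, 0.035], "spin": 0, "gripper": 1}, {"slide": [0.005, 0.003, 0.075], "spin": 0, "gripper": 1}, {"slide": [0.005, 0.003, 0.075], "spin": 0, "gripper": 1}, {"slide": [0.005, 0.003, 0.075], "spin": 0, "gripper": -1}, {"slide": [0.005, 0.003, 0.075], "spin": 0, "gripper": -1}, {"slide": [0.005, 0.003, 0.075], "spin": 0, "gripper": -1}, {"slide": [0.005, 0.003, 0.075], "spin": 0, "gripper": -1}, {"slide": [0.005, 0.003, 0.075], "spin": 0, "gripper": -1}], "newtons": 40}}

```text
t: 2.22
tool_pos: [0.5386, 0.3389, 0.0939]
tool_rot: [2.219, 2.219, 0.01]
contact_force: [-1.1, -2.0, 7.4]
opening: 0.0564
grip_force: 42.1
```

Run:
```python
from h import *
go(.434,-.135,.15,0)
```

```text
t 2.22 pos [0.5386 0.3389 0.0939] toolx yaw 90.0 open 0.0564 F [-1.1 -2.   7.4]
slide [-0.4737 -0.1042 -0.0581] spin 6.174611877440839e-05
```

Run:
```python
from h import *
st(); im=grab('wrist'); save(im,'pics/w3.png',(120,120,440,420),1.8); st()
```

```text
t 2.22 pos [0.5386 0.3389 0.0939] toolx yaw 90.0 open 0.0564 F [-1.1 -2.   7.4]
t 2.27 pos [0.5386 0.3389 0.0939] toolx yaw 90.0 open 0.0563 F [-1.  -1.7  7.1]
```

View pics/w3.png

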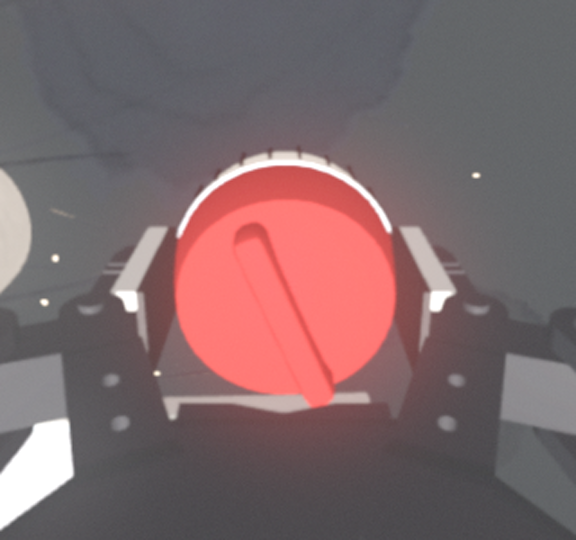

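Grip on the timer looks square: the pads are on its sides at (160,290) and (425,290), with the tips on its wider foot ring.

Emit:
{"api": "arm_command", "payload": {"increments": [{"slide": [0, 0, -0.04], "spin": 0, "gripper": -1}, {"slide": [0, 0, -0.08], "spin": 0, "gripper": -1}, {"slide": [-0.03, -0.01, -0.1], "spin": 0, "gripper": -1}, {"slide": [-0.07, -0.02, -0.1], "spin": 0, "gripper": -1}, {"slide": [-0.11, -0.03, -0.1], "spin": 0, "gripper": -1}, {"slide": [-0.15, -0.04, -0.1], "spin": 0, "gripper": -1}, {"slide": [-0.19, -0.05, -0.1], "spin": 0, "gripper": -1}, {"slide": [-0.23, -0.06, -0.1], "spin": 0, "gripper": -1}]}}

```text
t: 2.93
tool_pos: [0.4758, 0.1065, 0.191]
tool_rot: [2.218, 2.22, 0.005]
contact_force: [0.7, -1.2, -1.9]
opening: 0.0565
grip_force: 42.6
```

Emit:
{"api": "arm_command", "payload": {"increments": [{"slide": [-0.04, -0.008, 0], "spin": 0, "gripper": -1}, {"slide": [-0.08, -0.016, 0], "spin": 0, "gripper": -1}, {"slide": [-0.12, -0.024, 0], "spin": 0, "gripper": -1}, {"slide": [-0.16, -0.032, 0], "spin": 0, "gripper": -1}, {"slide": [-0.2, -0.04, 0], "spin": 0, "gripper": -1}, {"slide": [-0.24, -0.044, 0], "spin": 0, "gripper": -1}, {"slide": [-0.24, -0.044, 0], "spin": 0, "gripper": -1}]}}

```text
t: 3.52
tool_pos: [0.4318, -0.1381, 0.1916]
tool_rot: [2.225, 2.208, -0.001]
contact_force: [0.1, 0.6, -1.7]
opening: 0.0563
grip_force: 42.6
```

Run:
```python
from h import *
go(.434,-.135,.101,0); im=grab('wrist'); save(im,'pics/w4.png',None,1.2)
```

```text
t 3.52 pos [ 0.4318 -0.1381  0.1916] toolx yaw 89.56 open 0.0563 F [ 0.1  0.6 -1.7]
slide [0.0036 0.0018 0.0906] spin -0.43618803663602534
```

View pics/w4.png

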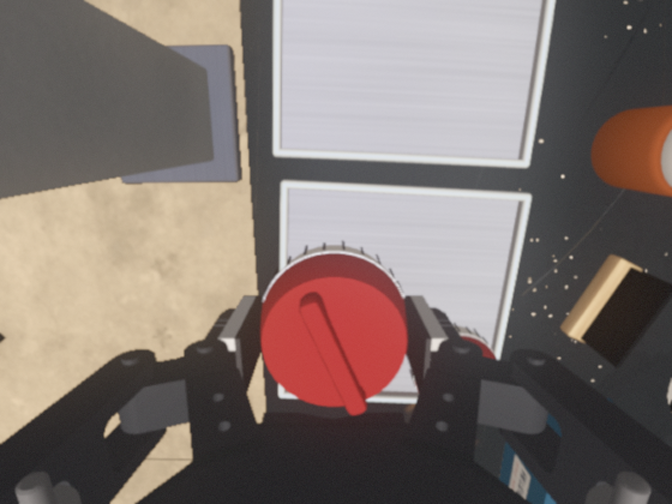

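The tray's near corners are at (282,180) and (531,193), the far-left one near (279,399); the held timer is upright, the sample at (470,345).

Run:
```python
from h import *
im=grab('wrist')
for u,v in [(281,179),(532,193),(278,400)]: print(onz(im,u/1.2,v/1.2,.012).round(4))
st()
```

```text
[ 0.399  -0.0899  0.012 ]
[ 0.5679 -0.0999  0.012 ]
[ 0.3889 -0.2619  0.012 ]
t 3.62 pos [ 0.4322 -0.1336  0.1907] toolx yaw 89.78 open 0.0561 F [ 0.3 -0.1 -3. ]
```

Emit:
{"api": "arm_command", "payload": {"increments": [{"slide": [-0.003, 0.007, 0.03], "spin": 0, "gripper": -1}, {"slide": [-0.003, 0.007, 0.06], "spin": 0, "gripper": -1}, {"slide": [-0.003, 0.007, 0.08], "spin": 0, "gripper": -1}, {"slide": [-0.003, 0.007, 0.09], "spin": 0, "gripper": -1}, {"slide": [-0.003, 0.007, 0.092], "spin": 0, "gripper": -1}, {"slide": [-0.003, 0.007, 0.092], "spin": 0, "gripper": -1}, {"slide": [-0.003, 0.007, 0.092], "spin": 0, "gripper": -1}]}}

```text
t: 4.2
tool_pos: [0.4399, -0.1343, 0.0979]
tool_rot: [2.218, 2.222, 0.001]
contact_force: [-0.3, 0.7, -0.8]
opening: 0.0563
grip_force: 51.6
```

Run:
```python
from h import *
st()
```

```text
t 4.2 pos [ 0.4399 -0.1343  0.0979] toolx yaw 90.11 open 0.0563 F [-0.3  0.7 -0.8]
```

Emit:
{"api": "arm_command", "payload": {"increments": [{"slide": [0, 0, 0.001], "spin": 0, "gripper": -0.2}, {"slide": [0, 0, 0.001], "spin": 0, "gripper": 0.5}, {"slide": [0, 0, 0.001], "spin": 0, "gripper": 1}, {"slide": [0, 0, 0.001], "spin": 0, "gripper": 1}, {"slide": [0, 0, -0.03], "spin": 0, "gripper": 1}, {"slide": [0, 0, -0.07], "spin": 0, "gripper": 1}, {"slide": [0.02, 0.03, -0.1], "spin": 0, "gripper": 1}, {"slide": [0.03, 0.06, -0.12], "spin": 0, "gripper": 1}]}}

```text
t: 4.87
tool_pos: [0.4986, -0.1051, 0.2196]
tool_rot: [2.222, 2.217, 0.002]
contact_force: [1.1, -0.0, 0.4]
opening: 0.0858
grip_force: 0.0
```

Run:
```python
from h import *
go(.6357,-.074,.2,0)
im=grab('wrist'); g,h,r=masks(im); 
blob(im,h,.071,(.636,-.074),'jarA',.06); blob(im,r,.046,(.439,-.135),'timer')
save(im,'pics/w5.png')
```

```text
t 4.87 pos [ 0.4986 -0.1051  0.2196] toolx yaw 89.87 open 0.0858 F [ 1.1 -0.   0.4]
slide [0.0315 0.137  0.02  ] spin -0.13444254934644562
jarA (0.6381, -0.0738, 'dia', 0.0482, [437, 141], [501, 203])
timer (0.4431, -0.1345, 'dia', 0.0585, [180, 207], [243, 271])
```

View pics/w5.png

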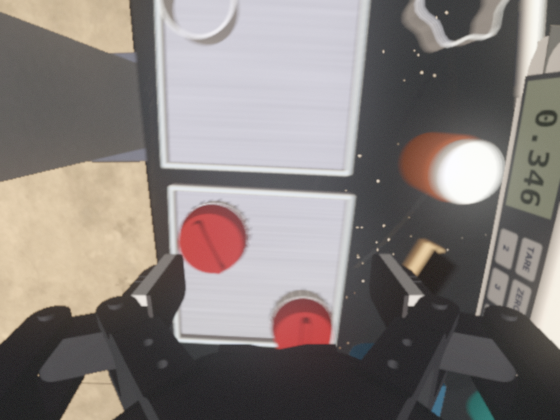

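The timer now sits in its tray at (213,238). The jar's lid is at (470,172), the scale edge at about (508,190), the card foot at (425,250).

Run:
```python
from h import *
import pickle
im=grab('wrist'); w0=pickle.load(open('d0.pkl','rb'))['wrist']; st()
for z in (.02,.05,.08):
    print(z,'scale now',onz(im,508,190,z).round(3),'w0',onz(w0,497/1.42,345/1.42,z).round(3),'card',onz(im,422,239,z).round(3),onz(im,446,250,z).round(3),onz(im,405,262,z).round(3), 'w0card',onz(w0,411/1.42,413/1.42,z).round(3),onz(w0,432/1.42,422/1.42,z).round(3))
```

```text
t 4.97 pos [ 0.5036 -0.1052  0.2231] toolx yaw 90.13 open 0.0852 F [-0.4  0.1 -0.2]
0.02 scale now [ 0.726 -0.099  0.02 ] w0 [ 0.713 -0.077  0.02 ] card [ 0.649 -0.147  0.02 ] [ 0.675 -0.159  0.02 ] [ 0.635 -0.171  0.02 ] w0card [ 0.64  -0.142  0.02 ] [ 0.659 -0.151  0.02 ]
0.05 scale now [ 0.702 -0.092  0.05 ] w0 [ 0.705 -0.064  0.05 ] card [ 0.633 -0.135  0.05 ] [ 0.656 -0.145  0.05 ] [ 0.621 -0.156  0.05 ] w0card [ 0.638 -0.124  0.05 ] [ 0.656 -0.133  0.05 ]
0.08 scale now [ 0.678 -0.085  0.08 ] w0 [ 0.698 -0.052  0.08 ] card [ 0.617 -0.123  0.08 ] [ 0.638 -0.132  0.08 ] [ 0.607 -0.142  0.08 ] w0card [ 0.637 -0.106  0.08 ] [ 0.653 -0.114  0.08 ]
```

Emit:
{"api": "arm_command", "payload": {"increments": [{"slide": [0.01, 0.04, 0.02], "spin": 0, "gripper": 0.7}, {"slide": [0.02, 0.08, 0.03], "spin": 0, "gripper": 0.7}, {"slide": [0.031, 0.12, 0.04], "spin": 0, "gripper": 0.7}, {"slide": [0.031, 0.133, 0.05], "spin": 0, "gripper": 0.7}, {"slide": [0.031, 0.133, 0.06], "spin": 0, "gripper": 0.7}, {"slide": [0.031, 0.133, 0.06], "spin": 0, "gripper": 0.7}]}}

```text
t: 5.47
tool_pos: [0.63, -0.0738, 0.1527]
tool_rot: [-2.217, -2.218, 0.006]
contact_force: [-0.7, -0.8, -0.8]
opening: 0.0725
grip_force: 0.0
```

Run:
```python
from h import *
im=grab('wrist'); g,h,r=masks(im); 
blob(im,h,.071,(.636,-.074),'jarA',.03); go(.637,-.074,.094,0)
```

```text
jarA (0.6357, -0.0743, 'dia', 0.0444, [248, 215], [330, 291])
t 5.52 pos [ 0.6297 -0.0741  0.1539] toolx yaw 90.0 open 0.0724 F [ 0.3 -0.4 -0.2]
slide [0.     0.0076 0.0599] spin 0.001276428854311007
```

Emit:
{"api": "arm_command", "payload": {"increments": [{"slide": [0, 0.006, 0.01], "spin": 0, "gripper": 0.7}, {"slide": [0, 0.006, 0.03], "spin": 0, "gripper": 0.7}, {"slide": [0, 0.006, 0.06], "spin": 0, "gripper": 0.7}, {"slide": [0, 0.006, 0.06], "spin": 0, "gripper": 0.7}, {"slide": [0, 0.006, 0.06], "spin": 0, "gripper": -1}, {"slide": [0, 0.006, 0.06], "spin": 0, "gripper": -1}, {"slide": [0, 0.006, 0.06], "spin": 0, "gripper": -1}, {"slide": [0, 0.006, 0.06], "spin": 0, "gripper": -1}], "newtons": 40}}

```text
t: 6.18
tool_pos: [0.6379, -0.0745, 0.0979]
tool_rot: [2.22, 2.22, 0.002]
contact_force: [0.5, 0.7, -4.5]
opening: 0.0499
grip_force: 42.0
```

Run:
```python
from h import *
go(.535,.146,.2,0)
```

```text
t 6.18 pos [ 0.6379 -0.0745  0.0979] toolx yaw 89.99 open 0.0499 F [ 0.5  0.7 -4.5]
slide [ 0.2204 -0.1027 -0.1024] spin -0.008074531110281669
```

Emit:
{"api": "arm_command", "payload": {"increments": [{"slide": [0, 0, -0.03], "spin": 0, "gripper": -1}, {"slide": [0, 0, -0.07], "spin": 0, "gripper": -1}, {"slide": [0.03, -0.01, -0.1], "spin": 0, "gripper": -1}, {"slide": [0.07, -0.03, -0.1], "spin": 0, "gripper": -1}, {"slide": [0.1, -0.05, -0.1], "spin": 0, "gripper": -1}, {"slide": [0.13, -0.07, -0.1], "spin": 0, "gripper": -1}, {"slide": [0.165, -0.09, -0.1], "spin": 0, "gripper": -1}, {"slide": [0.2, -0.1, -0.1], "spin": 0, "gripper": -1}]}}

```text
t: 6.85
tool_pos: [0.5351, 0.127, 0.1967]
tool_rot: [-2.222, -2.221, 0.0]
contact_force: [1.7, 0.5, -3.8]
opening: 0.0501
grip_force: 43.6
```

Emit:
{"api": "arm_command", "payload": {"increments": [{"slide": [0.02, -0.003, 0.01], "spin": 0, "gripper": -1}, {"slide": [0.02, -0.003, 0.03], "spin": 0, "gripper": -1}, {"slide": [0.02, -0.003, 0.05], "spin": 0, "gripper": -1}, {"slide": [0.02, -0.003, 0.05], "spin": 0, "gripper": -1}]}}

```text
t: 7.18
tool_pos: [0.5314, 0.146, 0.1426]
tool_rot: [-2.217, -2.22, 0.009]
contact_force: [-1.9, -0.4, -5.1]
opening: 0.05
grip_force: 43.5
```

Run:
```python
from h import *
go(.5337,.147,.101,0); im=grab('wrist'); save(im,'pics/w6.png'); go(.5337,.147,.101,0)
```

```text
t 7.18 pos [0.5314 0.146  0.1426] toolx yaw 90.07 open 0.05 F [-1.9 -0.4 -5.1]
slide [0.001  0.0026 0.0416] spin 0.07030821537792065
t 7.23 pos [0.5324 0.1458 0.1444] toolx yaw 90.03 open 0.0503 F [-1.  -0.1 -3.2]
slide [0.0012 0.0015 0.0434] spin 0.03110013501783726
```

View pics/w6.png

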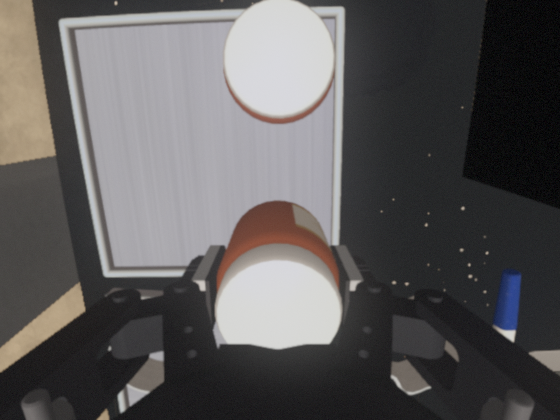

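The held jar is upright at (279,300), over the tray's near right quarter; the sample lid is at (279,60). Lowering.

Emit:
{"api": "arm_command", "payload": {"increments": [{"slide": [0.001, 0.001, 0.02], "spin": 0, "gripper": -1}, {"slide": [0.001, 0.001, 0.035], "spin": 0, "gripper": -1}, {"slide": [0.001, 0.001, 0.04], "spin": 0, "gripper": -1}, {"slide": [0.001, 0.001, 0.042], "spin": 0, "gripper": -1}, {"slide": [0.001, 0.001, 0.042], "spin": 0, "gripper": -1}]}}

```text
t: 7.65
tool_pos: [0.5358, 0.1466, 0.1053]
tool_rot: [2.222, 2.22, 0.001]
contact_force: [0.1, 0.0, -2.0]
opening: 0.0501
grip_force: 43.6
```

Emit:
{"api": "arm_command", "payload": {"increments": [{"slide": [0, 0, 0.003], "spin": 0, "gripper": -1}, {"slide": [0, 0, 0.003], "spin": 0, "gripper": -1}]}}

```text
t: 7.82
tool_pos: [0.536, 0.1467, 0.1024]
tool_rot: [2.221, 2.22, 0.002]
contact_force: [-0.2, -0.5, -3.5]
opening: 0.0501
grip_force: 43.6
```

Still hanging (−3.5 N), so I'll lower further until it touches.

Emit:
{"api": "arm_command", "payload": {"increments": [{"slide": [0, 0, 0.002], "spin": 0, "gripper": -1}, {"slide": [0, 0, 0.002], "spin": 0, "gripper": -1}]}}

```text
t: 7.98
tool_pos: [0.5362, 0.1469, 0.1018]
tool_rot: [2.221, 2.221, 0.001]
contact_force: [-4.3, -0.9, 6.0]
opening: 0.0502
grip_force: 44.5
```

Emit:
{"api": "arm_command", "payload": {"increments": [{"slide": [0, 0, 0], "spin": 0, "gripper": 0.3}, {"slide": [0, 0, 0], "spin": 0, "gripper": 0.7}, {"slide": [0, 0, 0], "spin": 0, "gripper": 0.7}, {"slide": [0, 0, -0.04], "spin": 0, "gripper": 0.7}, {"slide": [0, 0, -0.08], "spin": 0, "gripper": 0.7}, {"slide": [0.03, -0.01, -0.1], "spin": 0, "gripper": 1}, {"slide": [0.07, -0.02, -0.11], "spin": 0, "gripper": 1}, {"slide": [0.11, -0.03, -0.12], "spin": 0, "gripper": 1}]}}

```text
t: 8.65
tool_pos: [0.5064, 0.2562, 0.2219]
tool_rot: [2.223, 2.217, 0.006]
contact_force: [0.7, 1.1, -0.4]
opening: 0.0852
grip_force: 0.0
```

Emit:
{"api": "arm_command", "payload": {"increments": [{"slide": [0.04, -0.005, 0], "spin": 0, "gripper": 1}, {"slide": [0.08, -0.01, 0], "spin": 0, "gripper": 1}, {"slide": [0.12, -0.015, 0], "spin": 0, "gripper": 1}, {"slide": [0.14, -0.015, 0], "spin": 0, "gripper": 1}, {"slide": [0.14, -0.015, 0], "spin": 0, "gripper": 1}]}}

```text
t: 9.07
tool_pos: [0.4899, 0.3992, 0.2194]
tool_rot: [-2.216, -2.226, -0.003]
contact_force: [-1.3, -0.2, -0.5]
opening: 0.0856
grip_force: 0.0
```

Run:
```python
from h import *
st(); im=grab('wrist'); g,h,r=masks(im)
blob(im,h,.071,(.495,.445),'jarB',.04); blob(im,h,.071,(.536,.147),'jarA',.04); blob(im,g,.03,(.4325,.34),'round')
save(im,'pics/w7.png'); st()
```

```text
t 9.07 pos [0.4899 0.3992 0.2194] toolx yaw 90.26 open 0.0856 F [-1.3 -0.2 -0.5]
jarB (0.4962, 0.4535, 'dia', 0.0458, [254, 107], [319, 173])
jarA None
round (0.4332, 0.3437, 'dia', 0.0687, [183, 227], [246, 293])
t 9.12 pos [0.4902 0.3972 0.2191] toolx yaw 90.19 open 0.0855 F [ 0.1 -0.6  0.5]
```

View pics/w7.png

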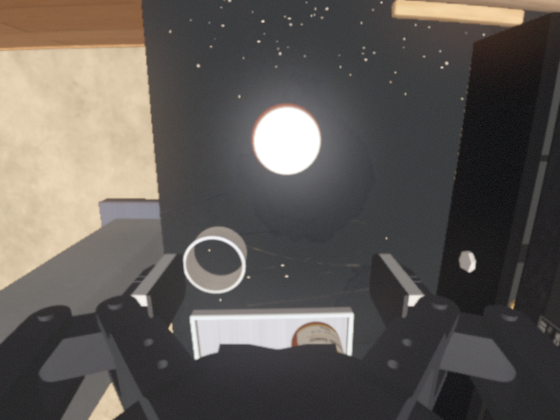

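The jar's lid is at (287,140), with nothing close to it; the round cutter is at (215,262).

Emit:
{"api": "arm_command", "payload": {"increments": [{"slide": [0.03, 0.004, 0.01], "spin": 0, "gripper": 1}, {"slide": [0.055, 0.006, 0.03], "spin": 0, "gripper": 1}, {"slide": [0.055, 0.006, 0.05], "spin": 0, "gripper": 1}, {"slide": [0.055, 0.006, 0.05], "spin": 0, "gripper": 1}]}}

```text
t: 9.45
tool_pos: [0.495, 0.4486, 0.164]
tool_rot: [-2.221, -2.221, 0.013]
contact_force: [0.1, -1.0, -1.2]
opening: 0.0859
grip_force: 0.0
```

Run:
```python
from h import *
im=grab('wrist'); g,h,r=masks(im)
blob(im,h,.071,(.495,.45),'jarB',.03); go(.4965,.4525,.094,0)
```

```text
jarB (0.4963, 0.4539, 'dia', 0.0462, [240, 196], [321, 272])
t 9.5 pos [0.4956 0.4485 0.1659] toolx yaw 89.97 open 0.086 F [0.  0.3 0.1]
slide [0.0044 0.0012 0.0719] spin -0.03593109398647698
```

Emit:
{"api": "arm_command", "payload": {"increments": [{"slide": [0.004, 0.001, 0.03], "spin": 0, "gripper": 1}, {"slide": [0.004, 0.001, 0.06], "spin": 0, "gripper": 1}, {"slide": [0.004, 0.001, 0.072], "spin": 0, "gripper": 1}, {"slide": [0.004, 0.001, 0.072], "spin": 0, "gripper": 0}, {"slide": [0.004, 0.001, 0.072], "spin": 0, "gripper": -1}, {"slide": [0.004, 0.001, 0.072], "spin": 0, "gripper": -1}, {"slide": [0.004, 0.001, 0.072], "spin": 0, "gripper": -1}, {"slide": [0.004, 0.001, 0.072], "spin": 0, "gripper": -1}]}}

```text
t: 10.17
tool_pos: [0.4989, 0.4551, 0.0999]
tool_rot: [2.221, 2.221, 0.006]
contact_force: [-0.3, -0.8, 4.4]
opening: 0.0506
grip_force: 42.5
```

Run:
```python
from h import *
go(.44,.147,.2,0)
```

```text
t 10.17 pos [0.4989 0.4551 0.0999] toolx yaw 90.0 open 0.0506 F [-0.3 -0.8  4.4]
slide [-0.3078 -0.0586 -0.101 ] spin 0.0013543114999237105
```

Emit:
{"api": "arm_command", "payload": {"increments": [{"slide": [0, 0, -0.03], "spin": 0, "gripper": -1}, {"slide": [0, 0, -0.07], "spin": 0, "gripper": -1}, {"slide": [-0.03, -0.01, -0.1], "spin": 0, "gripper": -1}, {"slide": [-0.07, -0.02, -0.1], "spin": 0, "gripper": -1}, {"slide": [-0.11, -0.03, -0.1], "spin": 0, "gripper": -1}, {"slide": [-0.15, -0.04, -0.1], "spin": 0, "gripper": -1}, {"slide": [-0.19, -0.05, -0.1], "spin": 0, "gripper": -1}, {"slide": [-0.23, -0.06, -0.1], "spin": 0, "gripper": -1}]}}

```text
t: 10.83
tool_pos: [0.4367, 0.2227, 0.1973]
tool_rot: [2.22, 2.222, 0.001]
contact_force: [0.5, -1.0, -2.4]
opening: 0.0504
grip_force: 43.2
```

Emit:
{"api": "arm_command", "payload": {"increments": [{"slide": [-0.04, 0, 0.01], "spin": 0, "gripper": -1}, {"slide": [-0.079, 0, 0.03], "spin": 0, "gripper": -1}, {"slide": [-0.079, 0, 0.05], "spin": 0, "gripper": -1}, {"slide": [-0.079, 0, 0.05], "spin": 0, "gripper": -1}]}}

```text
t: 11.17
tool_pos: [0.435, 0.1431, 0.1434]
tool_rot: [-2.223, -2.214, 0.009]
contact_force: [-0.6, -0.4, -2.7]
opening: 0.0505
grip_force: 43.2
```

Run:
```python
from h import *
go(.439,.146,.106,0); im=grab('wrist'); g,h,r=masks(im); blob(im,h,.071,(.533,.234),'sample'); blob(im,h,.071,(.536,.147),'jarA'); go(.439,.146,.106,0)
```

```text
t 11.17 pos [0.435  0.1431 0.1434] toolx yaw 89.78 open 0.0505 F [-0.6 -0.4 -2.7]
slide [0.003  0.0043 0.0373] spin -0.22116658842874415
sample (0.5345, 0.2399, 'dia', 0.0456, [457, 0], [558, 107])
jarA (0.5399, 0.1454, 'dia', 0.0454, [442, 213], [528, 294])
t 11.22 pos [0.436  0.1444 0.1452] toolx yaw 89.88 open 0.0508 F [ 0.5  0.4 -2.9]
slide [0.0017 0.0032 0.0392] spin -0.12027717574778762
```

Emit:
{"api": "arm_command", "payload": {"increments": [{"slide": [0.002, 0.004, 0.02], "spin": 0, "gripper": -1}, {"slide": [0.002, 0.004, 0.033], "spin": 0, "gripper": -1}, {"slide": [0.002, 0.004, 0.039], "spin": 0, "gripper": -1}, {"slide": [0.002, 0.004, 0.042], "spin": 0, "gripper": -1}, {"slide": [0.002, 0.004, 0.042], "spin": 0, "gripper": -1}]}}

```text
t: 11.63
tool_pos: [0.4418, 0.1481, 0.1054]
tool_rot: [-2.22, -2.223, -0.0]
contact_force: [-0.1, -0.9, -2.8]
opening: 0.0506
grip_force: 43.2
```

Emit:
{"api": "arm_command", "payload": {"increments": [{"slide": [0, 0, 0.002], "spin": 0, "gripper": -1}, {"slide": [0, 0, 0.003], "spin": 0, "gripper": -1}, {"slide": [0, 0, 0.003], "spin": 0, "gripper": -1}]}}

```text
t: 11.88
tool_pos: [0.4427, 0.1478, 0.1039]
tool_rot: [2.221, 2.221, 0.003]
contact_force: [-3.5, 0.1, 5.0]
opening: 0.0506
grip_force: 43.9
```

Emit:
{"api": "arm_command", "payload": {"increments": [{"slide": [0, 0, 0], "spin": 0, "gripper": 0.2}, {"slide": [0, 0, 0], "spin": 0, "gripper": 0.6}, {"slide": [0, 0, 0], "spin": 0, "gripper": 0.6}, {"slide": [0, 0, -0.04], "spin": 0, "gripper": 0.6}, {"slide": [0, 0, -0.08], "spin": 0, "gripper": 0.6}, {"slide": [0.03, 0, -0.09], "spin": 0, "gripper": 1}, {"slide": [0.07, 0, -0.09], "spin": 0, "gripper": 1}, {"slide": [0.11, -0.005, -0.09], "spin": 0, "gripper": 1}]}}

```text
t: 12.55
tool_pos: [0.4383, 0.2585, 0.1946]
tool_rot: [2.223, 2.216, 0.008]
contact_force: [1.4, -0.7, -0.6]
opening: 0.085
grip_force: 0.0
```

Emit:
{"api": "arm_command", "payload": {"increments": [{"slide": [0.03, -0.005, 0], "spin": 0, "gripper": 1}, {"slide": [0.06, -0.005, 0], "spin": 0, "gripper": 1}, {"slide": [0.06, -0.005, 0], "spin": 0, "gripper": 1}, {"slide": [0.06, -0.005, 0], "spin": 0, "gripper": 1}]}}

```text
t: 12.88
tool_pos: [0.4314, 0.3184, 0.1919]
tool_rot: [2.218, 2.224, -0.0]
contact_force: [-0.5, -0.5, 0.0]
opening: 0.0853
grip_force: 0.0
```

Run:
```python
from h import *
st(); im=grab('wrist'); g,h,r=masks(im)
blob(im,g,.03,(.4325,.34),'round'); save(im,'pics/w8.png'); go(.4325,.34,.085,0)
```

```text
t 12.88 pos [0.4314 0.3184 0.1919] toolx yaw 90.15 open 0.0853 F [-0.5 -0.5  0. ]
round (0.4333, 0.3393, 'dia', 0.061, [240, 145], [319, 220])
t 12.93 pos [0.4315 0.3174 0.1918] toolx yaw 90.06 open 0.0855 F [-0.9  0.3  0.7]
slide [0.0227 0.001  0.1068] spin 0.05776090636159381
```

View pics/w8.png

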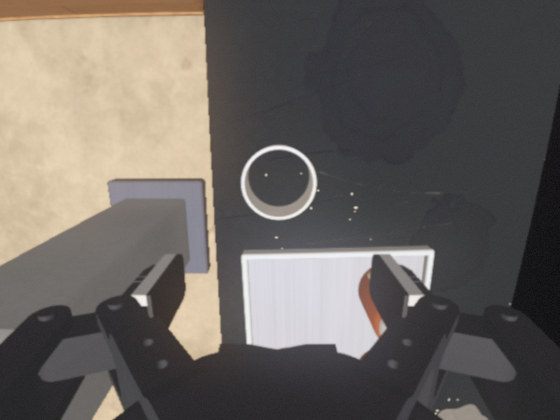

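Emit:
{"api": "arm_command", "payload": {"increments": [{"slide": [0.021, 0.002, 0.03], "spin": 0, "gripper": 1}, {"slide": [0.021, 0.002, 0.07], "spin": 0, "gripper": 1}, {"slide": [0.021, 0.002, 0.1], "spin": 0, "gripper": 1}, {"slide": [0.021, 0.002, 0.109], "spin": 0, "gripper": 1}, {"slide": [0.021, 0.002, 0.109], "spin": 0, "gripper": 0}, {"slide": [0.021, 0.002, 0.109], "spin": 0, "gripper": -1}, {"slide": [0.021, 0.002, 0.109], "spin": 0, "gripper": -1}, {"slide": [0.021, 0.002, 0.109], "spin": 0, "gripper": -1}], "newtons": 25}}

```text
t: 13.6
tool_pos: [0.4354, 0.3389, 0.0859]
tool_rot: [2.221, 2.22, 0.007]
contact_force: [-0.3, 0.3, 0.9]
opening: 0.055
grip_force: 26.5
```

Emit:
{"api": "arm_command", "payload": {"increments": [{"slide": [0, 0, 0], "spin": 0, "gripper": -1}, {"slide": [0, 0, 0], "spin": 0, "gripper": -1}]}}

```text
t: 13.77
tool_pos: [0.4351, 0.3389, 0.0854]
tool_rot: [2.22, 2.22, 0.006]
contact_force: [0.6, -1.8, 5.7]
opening: 0.055
grip_force: 27.0
```

Emit:
{"api": "arm_command", "payload": {"increments": [{"slide": [0, 0, -0.03], "spin": 0, "gripper": -1}, {"slide": [0, 0, -0.07], "spin": 0, "gripper": -1}, {"slide": [0, 0, -0.11], "spin": 0, "gripper": -1}, {"slide": [-0.03, 0, -0.12], "spin": 0, "gripper": -1}, {"slide": [-0.07, 0, -0.12], "spin": 0, "gripper": -1}, {"slide": [-0.11, 0, -0.12], "spin": 0, "gripper": -1}, {"slide": [-0.15, 0, -0.12], "spin": 0, "gripper": -1}, {"slide": [-0.19, 0, -0.12], "spin": 0, "gripper": -1}]}}

```text
t: 14.43
tool_pos: [0.4332, 0.1469, 0.2036]
tool_rot: [2.219, 2.222, 0.002]
contact_force: [1.0, -0.2, -1.3]
opening: 0.0551
grip_force: 27.2
```

Emit:
{"api": "arm_command", "payload": {"increments": [{"slide": [-0.04, 0, 0], "spin": 0, "gripper": -1}, {"slide": [-0.08, 0, 0], "spin": 0, "gripper": -1}, {"slide": [-0.12, 0, 0], "spin": 0, "gripper": -1}, {"slide": [-0.16, 0, 0.02], "spin": 0, "gripper": -1}, {"slide": [-0.19, 0, 0.04], "spin": 0, "gripper": -1}, {"slide": [-0.19, 0, 0.06], "spin": 0, "gripper": -1}, {"slide": [-0.19, 0, 0.06], "spin": 0, "gripper": -1}]}}

```text
t: 15.02
tool_pos: [0.431, -0.0426, 0.1394]
tool_rot: [-2.221, -2.213, 0.005]
contact_force: [-0.5, 0.7, -1.4]
opening: 0.0553
grip_force: 27.2
```

Run:
```python
from h import *
go(.437,-.0405,.091,0); im=grab('wrist'); save(im,'pics/w9.png'); go(.437,-.0405,.091,0)
```

```text
t 15.02 pos [ 0.431  -0.0426  0.1394] toolx yaw 89.77 open 0.0553 F [-0.5  0.7 -1.4]
slide [0.002  0.0063 0.0484] spin -0.22864159006866203
t 15.07 pos [ 0.432  -0.0419  0.1412] toolx yaw 89.89 open 0.0549 F [-1.2  0.  -0.6]
slide [0.0013 0.0052 0.0502] spin -0.1135878826987522
```

View pics/w9.png

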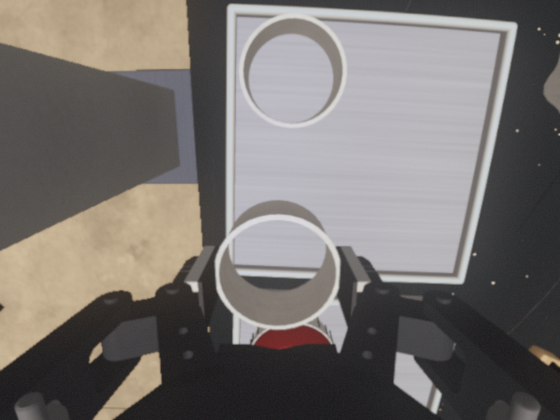

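The held ring (278,270) is over the tray's near left quarter, level; the sample ring is at (293,70). Lowering.

Emit:
{"api": "arm_command", "payload": {"increments": [{"slide": [0.003, 0.006, 0.02], "spin": 0, "gripper": -1}, {"slide": [0.003, 0.006, 0.04], "spin": 0, "gripper": -1}, {"slide": [0.003, 0.006, 0.047], "spin": 0, "gripper": -1}, {"slide": [0.003, 0.006, 0.052], "spin": 0, "gripper": -1}, {"slide": [0.003, 0.006, 0.052], "spin": 0, "gripper": -1}, {"slide": [0.003, 0.006, 0.052], "spin": 0, "gripper": -1}]}}

```text
t: 15.57
tool_pos: [0.4403, -0.0384, 0.0922]
tool_rot: [2.22, 2.222, 0.001]
contact_force: [-0.3, 0.3, -1.7]
opening: 0.0548
grip_force: 27.2
```

Emit:
{"api": "arm_command", "payload": {"increments": [{"slide": [0, 0, 0.002], "spin": 0, "gripper": -1}, {"slide": [0, 0, 0.003], "spin": 0, "gripper": -1}, {"slide": [0, 0, 0.003], "spin": 0, "gripper": -1}]}}

```text
t: 15.82
tool_pos: [0.4406, -0.0388, 0.0894]
tool_rot: [2.22, 2.22, 0.002]
contact_force: [-0.9, 1.2, 4.0]
opening: 0.0551
grip_force: 27.5
```

Emit:
{"api": "arm_command", "payload": {"increments": [{"slide": [0, 0, 0], "spin": 0, "gripper": 0.2}, {"slide": [0, 0, 0], "spin": 0, "gripper": 1}, {"slide": [0, 0, 0], "spin": 0, "gripper": 1}, {"slide": [0, 0, -0.04], "spin": 0, "gripper": 1}, {"slide": [0, 0, -0.08], "spin": 0, "gripper": 1}, {"slide": [0.015, 0.035, -0.09], "spin": 5, "gripper": 1}, {"slide": [0.03, 0.07, -0.09], "spin": 11, "gripper": 1}, {"slide": [0.045, 0.1, -0.1], "spin": 17, "gripper": 1}]}}

```text
t: 16.48
tool_pos: [0.5409, 0.0067, 0.189]
tool_rot: [2.53, 1.86, 0.002]
contact_force: [-0.5, -0.6, -0.8]
opening: 0.0856
grip_force: 0.0
```

Run:
```python
from h import *
go(.637,.054,.17,-17); im=grab('wrist'); g,h,r=masks(im)
blob(im,g,.03,(.637,.054),'flut'); blob(im,g,.034,(.44,-.04),'round'); save(im,'pics/w10.png'); go(.637,.054,.17,-17)
```

```text
t 16.48 pos [0.5409 0.0067 0.189 ] toolx yaw 72.66 open 0.0856 F [-0.5 -0.6 -0.8]
slide [0.0737 0.0776 0.0192] spin -0.3437971860943634
flut (0.6399, 0.054, 'dia', 0.0779, [340, 55], [441, 164])
round (0.4093, -0.0308, 'dia', 0.0157, [131, 293], [147, 306])
t 16.53 pos [0.5458 0.0086 0.1914] toolx yaw 72.52 open 0.0851 F [-0.3 -0.7  3.4]
slide [0.0707 0.0732 0.0222] spin -0.4830810993714181
```

View pics/w10.png

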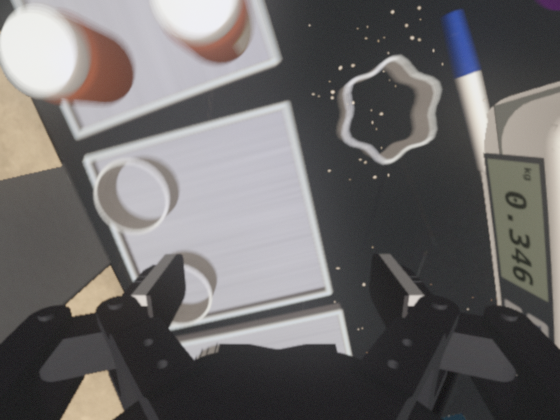

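The fluted cutter is at (390,110), with its flats across the image as the fingers now lie. The scale edge is at (487,120), the pen at (470,50), and the placed ring stands in its tray at (190,290).

Emit:
{"api": "arm_command", "payload": {"increments": [{"slide": [0.03, 0.03, 0], "spin": 0, "gripper": 0.9}, {"slide": [0.055, 0.055, 0.01], "spin": 0, "gripper": 0.9}, {"slide": [0.071, 0.074, 0.02], "spin": 0, "gripper": 0.9}, {"slide": [0.071, 0.074, 0.03], "spin": 0, "gripper": 0.9}, {"slide": [0.071, 0.074, 0.03], "spin": 0, "gripper": 0.9}]}}

```text
t: 16.95
tool_pos: [0.6302, 0.0531, 0.1546]
tool_rot: [-2.522, -1.868, 0.007]
contact_force: [-1.4, -0.6, -0.4]
opening: 0.0814
grip_force: 0.0
```

Run:
```python
from h import *
im=grab('wrist'); im=grab('wrist'); g,h,r=masks(im)
b=blob(im,g,.03,(.637,.054),'flut',.03)
F=[]
for c in cv2.findContours(g,cv2.RETR_EXTERNAL,cv2.CHAIN_APPROX_NONE)[0]:
    c=c.reshape(-1,2)
    if (c.min(0)==b[3]).all(): F=np.array([onz(im,u,v,.03)[:2] for u,v in c])
t=np.arange(-40,20,2); w=[np.ptp(F@[np.cos(np.radians(a)),np.sin(np.radians(a))])*1000 for a in t]
print([(int(a),round(float(x),1)) for a,x in zip(t,w)][::2])
e=np.array([np.cos(np.radians(-17)),np.sin(np.radians(-17))]); s=F@e; o,M=st(); print('mid along grip',(s.max()+s.min())/2,'tcp',o['tool_pos'][:2]@e)
go(b[0],b[1],.082,-17); save(im,'pics/w11.png')
```

```text
flut (0.6377, 0.0533, 'dia', 0.0754, [238, 166], [341, 272])
[(-40, 74.6), (-36, 73.7), (-32, 72.5), (-28, 71.3), (-24, 70.2), (-20, 68.7), (-16, 67.3), (-12, 69.2), (-8, 70.8), (-4, 72.1), (0, 73.0), (4, 73.6), (8, 74.1), (12, 74.4), (16, 74.6)]
t 17.05 pos [0.63   0.0524 0.1568] toolx yaw 73.0 open 0.0811 F [-0.1 -0.2  0.2]
mid along grip 0.5941315339634756 tcp 0.5872054190952248
t 17.05 pos [0.63   0.0524 0.1568] toolx yaw 73.0 open 0.0811 F [-0.1 -0.2  0.2]
slide [0.0033 0.0072 0.0748] spin -0.001559073792577692
```

View pics/w11.png

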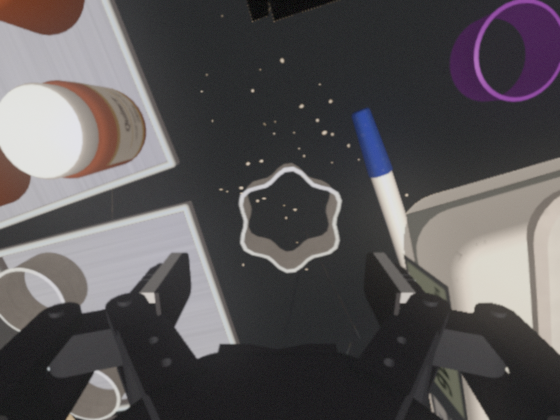

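Flats are aligned with the fingers; ring centre (290,218), pen and scale over 40 mm to the right of its edge.

Emit:
{"api": "arm_command", "payload": {"increments": [{"slide": [0.003, 0.006, 0.03], "spin": 0, "gripper": 0.9}, {"slide": [0.003, 0.006, 0.06], "spin": 0, "gripper": 0.9}, {"slide": [0.003, 0.006, 0.074], "spin": 0, "gripper": 0.9}, {"slide": [0.003, 0.006, 0.074], "spin": 0, "gripper": 0.9}, {"slide": [0.003, 0.006, 0.074], "spin": 0, "gripper": 0}, {"slide": [0.003, 0.006, 0.074], "spin": 0, "gripper": -1}, {"slide": [0.003, 0.006, 0.074], "spin": 0, "gripper": -1}, {"slide": [0.003, 0.006, 0.074], "spin": 0, "gripper": -1}]}}

```text
t: 17.72
tool_pos: [0.6389, 0.0536, 0.0862]
tool_rot: [2.524, 1.867, 0.004]
contact_force: [0.4, 0.9, -0.0]
opening: 0.0639
grip_force: 27.3
```

Run:
```python
from h import *
go(.523,0,.16,-17)
```

```text
t 17.72 pos [0.6389 0.0536 0.0862] toolx yaw 72.99 open 0.0639 F [ 0.4  0.9 -0. ]
slide [-0.0851 -0.0949 -0.0742] spin -0.006686283546784466
```

Emit:
{"api": "arm_command", "payload": {"increments": [{"slide": [0, 0, -0.03], "spin": 0, "gripper": -1}, {"slide": [0, 0, -0.06], "spin": 0, "gripper": -1}, {"slide": [-0.03, -0.03, -0.07], "spin": 0, "gripper": -1}, {"slide": [-0.055, -0.055, -0.07], "spin": 0, "gripper": -1}, {"slide": [-0.08, -0.08, -0.07], "spin": 0, "gripper": -1}, {"slide": [-0.087, -0.095, -0.07], "spin": 0, "gripper": -1}, {"slide": [-0.087, -0.095, -0.06], "spin": 0, "gripper": -1}, {"slide": [-0.087, -0.095, -0.06], "spin": 0, "gripper": -1}]}}

```text
t: 18.38
tool_pos: [0.5204, -0.0019, 0.1435]
tool_rot: [-2.526, -1.867, 0.0]
contact_force: [-0.3, 0.7, -1.5]
opening: 0.0638
grip_force: 27.9
```

Run:
```python
from h import *
st(); im=grab('wrist'); save(im,'pics/w12.png'); go(.523,-.002,.091,-17)
```

```text
t 18.38 pos [ 0.5204 -0.0019  0.1435] toolx yaw 72.95 open 0.0638 F [-0.3  0.7 -1.5]
t 18.43 pos [ 0.5213 -0.0017  0.1439] toolx yaw 72.99 open 0.0636 F [ 0.3 -0.2 -1.6]
slide [0.0002 0.0018 0.0529] spin -0.011900145109024152
```

View pics/w12.png

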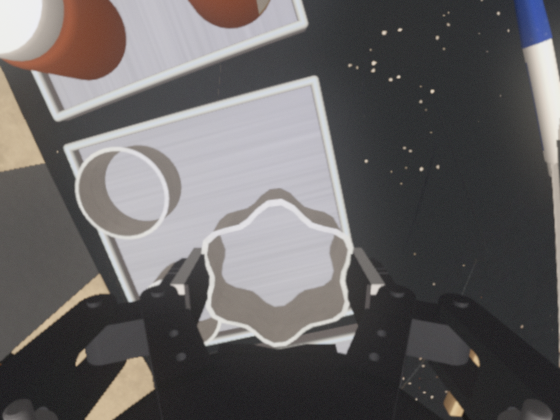

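The held fluted ring (278,270) is level above the right half of the tray, clear of the sample at (122,193) and the placed ring behind the left finger.

Emit:
{"api": "arm_command", "payload": {"increments": [{"slide": [0, -0.001, 0.02], "spin": 0, "gripper": -1}, {"slide": [0, -0.001, 0.04], "spin": 0, "gripper": -1}, {"slide": [0, -0.001, 0.05], "spin": 0, "gripper": -1}, {"slide": [0, -0.001, 0.055], "spin": 0, "gripper": -1}, {"slide": [0, -0.001, 0.055], "spin": 0, "gripper": -1}, {"slide": [0, -0.001, 0.055], "spin": 0, "gripper": -1}]}}

```text
t: 18.93
tool_pos: [0.5218, -0.0013, 0.0898]
tool_rot: [2.524, 1.869, 0.001]
contact_force: [1.0, -1.1, -0.5]
opening: 0.0638
grip_force: 27.4
```

Emit:
{"api": "arm_command", "payload": {"increments": [{"slide": [0, 0, 0.001], "spin": 0, "gripper": -1}, {"slide": [0, 0, 0.001], "spin": 0, "gripper": 0.7}, {"slide": [0, 0, 0.001], "spin": 0, "gripper": 0.9}, {"slide": [0, 0, 0.001], "spin": 0, "gripper": 0.9}, {"slide": [0, 0, -0.03], "spin": 0, "gripper": 0.9}, {"slide": [0, 0, -0.07], "spin": 0, "gripper": 0.9}, {"slide": [0, 0, -0.11], "spin": 0, "gripper": 0.9}, {"slide": [0, 0, -0.15], "spin": 0, "gripper": 0.9}]}}

```text
t: 19.6
tool_pos: [0.52, -0.0013, 0.2403]
tool_rot: [-2.525, -1.868, 0.001]
contact_force: [1.9, -0.6, -0.3]
opening: 0.0809
grip_force: 0.0
```

Emit:
{"api": "arm_command", "payload": {"increments": [{"slide": [0.04, 0, -0.03], "spin": 0, "gripper": 0.9}, {"slide": [0.08, 0, -0.06], "spin": -5, "gripper": 0.9}, {"slide": [0.11, 0, -0.09], "spin": -11, "gripper": 0.9}, {"slide": [0.13, -0.02, -0.12], "spin": -17, "gripper": 0.9}, {"slide": [0.15, -0.03, -0.13], "spin": -17, "gripper": 0.9}, {"slide": [0.15, -0.03, -0.13], "spin": -17, "gripper": 0.9}]}}

```text
t: 20.1
tool_pos: [0.5363, 0.1552, 0.3758]
tool_rot: [2.213, 2.224, 0.015]
contact_force: [-0.2, 0.8, 1.4]
opening: 0.0811
grip_force: 0.0
```

Run:
```python
from h import *
st(); im=grab('wrist'); im=grab('wrist'); a=im['frame']; s=grab('scene')['frame'][100:300,180:440]
s=cv2.resize(s,(546,420),interpolation=cv2.INTER_CUBIC)
f=np.hstack([a,s]); cv2.imwrite('pics/end.png',cv2.resize(f,(800,304))[:,:,::-1])
```

```text
t 20.1 pos [0.5363 0.1552 0.3758] toolx yaw 90.3 open 0.0811 F [-0.2  0.8  1.4]
```

View pics/end.png

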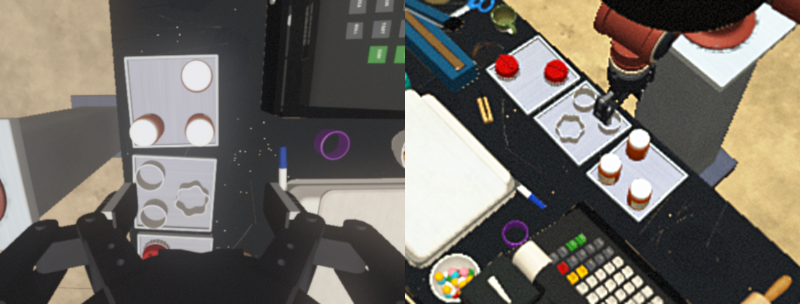

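All five things sit flat in their trays: three jars around (170,110), two cutters and the sample around (170,190), both timers at (507,65) and (555,70). Cup and card are unmoved.

```bash
python3 -c "
from station import order; print(order.finish_job())"
```

```text
the job is handed in; nothing more can be done
None
```

All five strays stand in their proper trays and the job is handed in at about 20 s on the robot's clock, with the cup and card looking untouched in the last picture; I viewed 16 pictures, two over the limit of 14.

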